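# Draw out the yellow sample tray with the tray puller

## Task

Take the red-handled tray puller from its stand, hook its tip down into the finger hole of the yellow sample tray, and draw the tray straight out of the cabinet until it comes up hard against its hidden stop: lean on the stop for a moment with a steady pull of about 10 N, and never load the tray with more than 15 N. Then unhook, leave the tray drawn out, and lay the puller back in its stand the way it lay. Touch the yellow tray only with the puller, and leave the other trays and the loose parts on the bench where they are.

Things in the scene. Friction and masses are not known exactly. Their poses are not given: they have to be found in the camera images.
- cabinet: Low grey and white sample-tray cabinet fixed to the bench, 240 deep (x), 288 wide (y), 95 high; origin on the bench under the middle of its front face, x pointing into it, so the front face (x = 0) looks along -x, towards the robot. Three bays side by side (centres y = -92, 0, 92; floor z = 50, roof z = 83; 84 wide) hold the yellow, blue and green trays in any order, 2 mm play a side
- cabinet_mouth (a point): Middle of the cabinet's front face (z = 66). Trays slide out along the cabinet's -x. Hidden in each bay are a ball catch, which resists while the tray's front is about 10 to 25 mm out of this face (peak 4 to 9 N, then it lets go), and a rigid stop that ends the travel somewhere between 50 and 105 mm out, set differently each time and out of sight. Elsewhere a tray slides at about 1 N
- tray_yellow: The tray to draw out: white tray 200 long (x), 80 wide, 30 high, about 0.2 kg, with yellow front plate and pull tab and two loose gears in it; origin under the middle of its front plate's outer face, x pointing back into the tray. The tab is 5 thick (z = 24 to 29), 52 wide, and stands 42 out of the front. In the cabinet's frame its origin lies at z = 50, at x = 0 if flush; it starts 0 to 4 mm out
- tray_yellow_hole (a point): Centre of the round 22 mm finger hole through the yellow tab, at the tab's upper face (x = -22, z = 29 in the tray's frame); axis vertical, tab 5 mm thick there, free space below it down to the bench
- tray_blue: Like the yellow tray but with a blue front and tab; to be left alone
- tray_green: Like the yellow tray but with a green front and tab; to be left alone
- puller: The tray puller: red plastic handle 100 long (x), 24 wide (y), 20 high, with a 6 mm round steel rod from its +x end along x to x = 105, there bent down and slightly back to the tip. Origin at the middle of the handle, on the rod's axis; z up as it lies in the stand. About 0.12 kg, balanced some 10 mm ahead of the origin. Grip the handle across y near its middle
- puller_tip (a point): Centre of the round 6 mm tip of the puller's hook, at (100, 0, -30) in the puller's frame; the steel ends 3 mm below it
- stand: Fixed aluminium stand: base plate 150 by 80 by 8 (x -63 to 87) with two upright forks; origin on the bench, x along the puller. Rear fork (x -44 to -36) carries the handle at z = 40 between prongs 34 apart reaching z = 62; front fork (x 71 to 79) carries the rod at z = 47 between prongs 17 apart reaching z = 65. The puller lies with its origin near (0, 0, 50) here, axes parallel, hook down
- gear_big: Loose grey gear, 80 mm across, 12 high, with a hub; bystander; origin at the centre of its underside
- gear_small: Loose grey pinion, 43 mm across, 24 high; bystander; origin at the centre of its underside
- bushing: Loose black flanged bushing, 52 mm across, 28 high; bystander; origin at the centre of its underside
- housing: Loose grey open housing 90 by 86 by 35 high; bystander; origin at the centre of its underside
Things that resemble listed ones, but are neither listed nor needed, are in the scene too. What is meant by the stand is not orange, and is the larger of those in its own colour.

How it is judged:
By the outcome, as a careful person would: the job done as asked, in the order asked, and still so for the second after the job is handed in, with the robot touching nothing.
It also fails if it takes over 72 s, if anything falls off the work surface, if the arm or the gripper's body presses on something with over 40 N, if the wrist force passes 120 N, or if a joint passes its speed limit or range.

## Robot

A 6-joint arm with a two-finger parallel gripper is mounted at the origin on the work surface. World frame = base frame: x ahead of the robot, y to its left, z up, the work surface at z = 0. Lengths are in mm, angles in degrees, forces in N, time in s.
With the tool pointing down it reaches from about 300 to 850 mm from the base axis. Payload 4.2 kg.
Tool frame: the origin (TCP) lies midway between the tips of the shut fingers; the grasp point (between the pads) lies env.hold_point_z behind it (env.hold_point_z is the distance from the TCP to the grasp point, in mm); z points along the fingers, y is the line along which they close (so a half turn about z gives the same grasp; the last joint's range is limited). The gripper opens to 91 mm and grips with 3 to 60 N. Pads are 32 mm wide; open, the fingers measure 118 mm over their backs; the gripper's body (76 mm by 178 mm) begins 60 mm behind the grasp point.
Start: joints at [66.979, 18.312, 89.639, -0, 72.044, -1.146], TCP at [214.244, 533.613, 213.976] pointing down, gripper open.
Joint ranges: [-177.97, 177.97], [-48.28, 115.42], [12.27, 149.76], [-77.06, 257.06], [2.81, 150.46], [-146.56, 146.56]. Speed limits (degrees/s): [147.25, 147.25, 180, 180, 180, 180].

## Interface

Orientations are given as [roll, pitch, yaw] about the fixed x, y, z axes, in that order (R = Rz(yaw) Ry(pitch) Rx(roll)).
In Python, from workcell import env, viewer, spotter gives the robot as it stands.
- The arm moves only by the tool apply_moves, never from a script. Its arguments are lists of equal length, an entry for each row: "delta_pos": the shift along the world's x, y, z normalised to -1 to 1, where 1 is 120 mm, a list of three; "rot": the turn, a rotation vector about the world's x, y, z normalised to -1 to 1, where 1 is 1.5 rad, a list of three; "hand": the opening, from 0 (shut) to 1 (fully open). A call has 1 to 10 rows; each row is the pose to reach, as a shift and turn from the pose commanded when the call began; what a row does not reach only later rows make up. A row lasts 1/12 s, in which the tool goes at most 41.7 mm and 7.16 degrees, less where a joint would pass 70% of its speed; a pose out of reach is approached as far as the arm can. A call with a number of a shift or a turn outside -1 to 1 is refused whole. A call with a gripper value outside its range is refused whole. The fingers move at their own pace and stop on an object; "newtons" is the grip in N (left out, the last holds). Time passes only in rows, so rows that repeat a pose let the fingers close. It gives the time, the measured TCP pose, the force, the opening and the grip force at its end, in the units of the state.
- env.state(): the state, without advancing time (a new reading comes with each control period).
- viewer.grab_frame(name): name is "side" or "top" or "wrist"; returns a dict with "pixels" (400x640x3 uint8, red, green, blue), "camera_matrix" (3x3 intrinsics, pixels), "k1" (the pictures are not rectified: a ray, as slopes to the right and down, at radius r is drawn at 1 + k1 r^2 times it, then the intrinsics apply), "R" (3x3) and "t" (3): a world point X has camera coordinates R X + t; the wrist camera has in their place "mount" (4x4, takes a point from camera to tool coordinates, whose origin is the TCP and whose axes are the flange's). Camera axes: x right, y down, z forward; pixel columns grow to the right and rows downward; lengths in mm; the calibration is good to about 2 mm. A picture is of the moment at which its call begins: read the wrist's pose just before it. There is no depth.
- env.job_done(): hands the job in; it is judged then, once.
Trained networks look in a picture, given as the dict that the camera call returned (one of the last four; its "shot" number tells which), for a name from the list of things; names that differ only in an ending like _2 or _b are one class to them, and where a whole thing is asked for, a point or a joint stands for the part that bears it (a point fixed in the world has none). Each returns a list of dicts, best first, with "score" (0 to 1); they miss things now and then, are a little off and sometimes report something else, mostly with a low value. They report only what shows in the picture. A call takes as long as a camera call. They do not tell look-alikes from the thing itself.
- spotter.trace(picture, query): "mask" (400x640 bool, what is visible of it) and "box" ([centre column, centre row, width, height] in pixels, round what is visible of it).
- spotter.landmark_of(picture, query): "position" ([column, row] in pixels: a listed point, or the origin of a listed thing).
The state is a dict: "time_s": time; "qpos": joint angles; "qvel": joint speeds; "effort": joint torques, N m; "ee_pos": TCP position; "ee_rot": TCP orientation; "force": force on the tool from outside, world axes, zero at the start; "torque": the same for the moment, N m; "gripper_width": finger opening in mm; "gripper_force": force on a finger pad.
Only numpy, scipy, OpenCV 4.12 (cv2) and the standard library are available. Lean on these libraries where they do the work, as an engineer would, in place of code of your own. Each camera call takes 0.05 s, during which the arm holds its last target. There are 200 camera calls.

## Working session

There is one attempt and no reset: what is moved stays moved. The work goes in short steps, Python scripts to look and compute and a tool call to move; the robot and the scene stay as the last step left them, time stands still between calls to the robot, and variables do not carry over. Pictures are saved under pics/ and viewed, at most 10 in all, crops included, and the job is handed in when it is done.

Besides the shell and the picture viewer there is one more tool, called after "Call:" as a command line: name --argument value ..., lists and objects as JSON in quotes. apply_moves: Moves the arm, as the interface text tells. Its arguments: {"type":"object","properties":{"delta_pos":{"type":"array"},"rot":{"type":"array"},"hand":{"type":"array"},"newtons":{"type":"number"}},"required":["delta_pos","rot","hand"]}

```bash
mkdir -p pics
cat > h.py <<'E'
import numpy as np, cv2, json
from workcell import env, viewer, spotter
def ray(p, uv):
    K=np.array(p["camera_matrix"]); d=np.array([p["k1"],0,0,0,0.])
    # x_d = x(1+k1 r^2)
    n=cv2.undistortPoints(np.array([[uv]],float),K,d)[0,0]
    return np.array([n[0],n[1],1.])
def toworld(p, uv, z, pose=None):
    c=ray(p,uv)
    if "R" in p:
        R=np.array(p["R"]);t=np.array(p["t"]); o=-R.T@t; d=R.T@c
    else:
        M=np.array(p["mount"]); Rt,tt=pose; o=Rt@M[:3,3]+tt; d=Rt@M[:3,:3]@c
    return o+d*(z-o[2])/d[2]
def proj(p,X):
    R=np.array(p["R"]);t=np.array(p["t"]);K=np.array(p["camera_matrix"])
    return cv2.projectPoints(np.array([X],float),cv2.Rodrigues(R)[0],t,K,np.array([p["k1"],0,0,0,0.]))[0][0,0]
def save(p,n): cv2.imwrite("pics/"+n,cv2.cvtColor(p["pixels"],cv2.COLOR_RGB2BGR))
E
python3 - <<'E'
from h import *
print(env.state(), env.hold_point_z)
for n in("side","top"):
    p=viewer.grab_frame(n); save(p,n+".png")
    print(n,p["k1"],np.array(p["R"]).round(3).tolist(),np.array(p["t"]).round(1).tolist())
    for q in("puller","puller_tip","stand","tray_yellow","tray_yellow_hole","cabinet","cabinet_mouth"):
        print(q,[(np.round(r["position"]).tolist(),round(r["score"],2)) for r in spotter.landmark_of(p,q)][:4],[(np.round(r["box"]).tolist(),round(r["score"],2)) for r in spotter.trace(p,q)][:4] if q in("puller","stand","tray_yellow") else "")
E
```

```text
{'time_s': 0.0, 'qpos': array([ 6.69787235e+01,  1.83507569e+01,  8.97066438e+01,  8.49170785e-04,
        7.20428482e+01, -1.14549324e+00]), 'qvel': array([-0.08440563, -0.07326154, -0.04554527,  0.04197491,  0.07192923,
        0.03166111]), 'effort': array([ 4.29404081e-04, -4.12458658e+01, -2.31977355e+01,  7.28148501e-02,
        4.57077404e-02, -1.14919139e-04]), 'ee_pos': array([214.03642458, 533.1364469 , 213.12752822]), 'ee_rot': array([-1.79899787e+02, -2.81128867e-03,  1.58123952e+02]), 'force': array([ 0.2701829 , -0.75248834, -0.44077792]), 'torque': array([-0.01061357, -0.0201666 , -0.02891368]), 'gripper_force': 0.0, 'gripper_width': 91.35305776289226} 18.8
side -0.011026833749088234 [[0.712, -0.702, 0.018], [-0.444, -0.471, -0.762], [0.544, 0.535, -0.647]] [-353.0, 288.0, 1038.8]
puller [([404.0, 266.0], 0.77)] [([410.0, 262.0, 48.0, 24.0], 0.89)]
puller_tip [([434.0, 257.0], 0.59)] 
stand [([399.0, 282.0], 0.95), ([223.0, 232.0], 0.72), ([326.0, 317.0], 0.71)] [([230.0, 227.0, 64.0, 42.0], 0.62), ([404.0, 274.0, 64.0, 53.0], 0.56)]
tray_yellow [([349.0, 170.0], 0.6)]
[... 153 characters left out ...]
([350.0, 164.0], 0.96), ([345.0, 165.0], 0.35)] 
top 0.03674953473963456 [[-0.008, -1.0, 0.006], [-0.998, 0.007, -0.07], [0.07, -0.007, -0.998]] [16.9, 524.3, 1409.8]
puller [([410.0, 207.0], 0.91)] [([413.0, 200.0, 18.0, 49.0], 0.65)]
puller_tip [([416.0, 175.0], 0.78)] 
stand [([275.0, 279.0], 0.93), ([394.0, 276.0], 0.86), ([407.0, 208.0], 0.66)] [([394.0, 273.0, 18.0, 40.0], 0.82), ([409.0, 206.0, 38.0, 53.0], 0.71), ([277.0, 273.0, 48.0, 56.0], 0.62)]
tray_yellow [([305.0, 154.0], 0.73), ([305.0, 156.0], 0.62), ([302.0, 154.0], 0.48)] [([303.0, 158.0, 27.0, 19.0], 0.59)]
tray_yellow_hole [([306.0, 157.0], 0.77), ([219.0, 232.0], 0.16)] 
cabinet [] 
cabinet_mouth [([304.0, 151.0], 0.88)]
```

View pics/top.png

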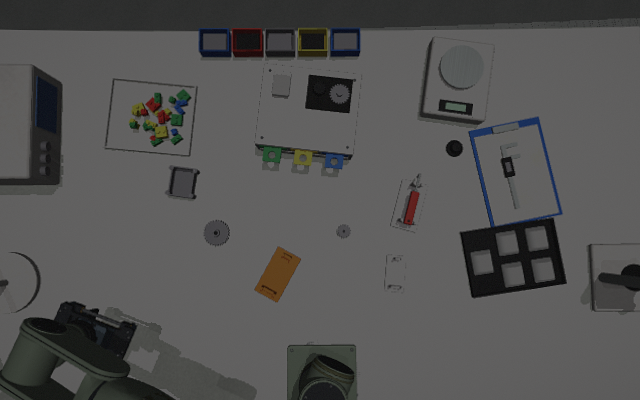

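View pics/side.png

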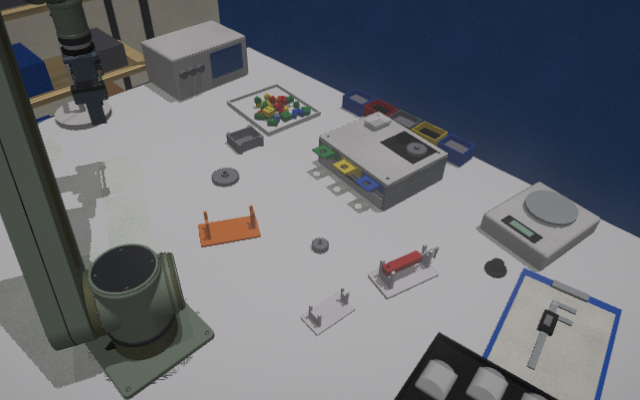

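Top view: the puller (red) lies in the white stand at about (410,205). Look-alikes for the stand are the orange one at (277,273) and a small empty white one at (395,273). The yellow tray's tab is in the middle bay at (303,158); the yellow bin at (313,40) is only a decoy. I choose the white stand carrying the red puller.

Run:
```python
from h import *
from scipy.optimize import least_squares
P={n:viewer.grab_frame(n) for n in("side","top")}
def best(p,q): return spotter.landmark_of(p,q)[0]["position"]
for q,z in(("puller",50),("puller_tip",20),("tray_yellow_hole",79),("cabinet_mouth",66),("tray_yellow",50)):
    o=[]
    for n in P: o.append(toworld(P[n],best(P[n],q),z).round(1).tolist())
    uv={n:best(P[n],q) for n in P}
    s=least_squares(lambda X:np.concatenate([proj(P[n],X)-uv[n] for n in P]),[500,-100,50])
    print(q,o,s.x.round(1),s.fun.round(1))
p=P["top"]; hsv=cv2.cvtColor(p["pixels"],cv2.COLOR_RGB2HSV)
def blob(m,z,name):
    ys,xs=np.nonzero(m); w=np.array([toworld(p,(x,y),z)[:2] for x,y in zip(xs,ys)])
    c,(a,b),t=cv2.minAreaRect(w.astype(np.float32)); u,s,v=np.linalg.svd(w-w.mean(0),full_matrices=False)
    print(name,len(w),w.mean(0).round(1),c,(a,b),"yaw",np.degrees(np.arctan2(v[0,1],v[0,0])))
    return w
red=((hsv[...,0]<8)|(hsv[...,0]>172))&(hsv[...,1]>130)
m=np.zeros_like(red); m[180:240,390:430]=1; blob(red&m,58,"red")
yel=(hsv[...,0]>20)&(hsv[...,0]<35)&(hsv[...,1]>90); m[:]=0; m[140:175,285:325]=1; blob(yel&m,79,"yel")
m[:]=0;m[140:180,255:290]=1; blob((hsv[...,0]>45)&(hsv[...,0]<85)&(hsv[...,1]>90)&m,79,"green")
m[:]=0;m[140:180,316:350]=1; blob((hsv[...,0]>100)&(hsv[...,0]<125)&(hsv[...,1]>90)&m,79,"blue")
```

```text
puller [[515.3, -270.0, 50.0], [512.6, -272.5, 50.0]] [ 512.3 -271.7   53.6] [-0.  0.  0. -0.]
puller_tip [[604.2, -290.7, 20.0], [597.1, -303.1, 20.0]] [ 593.4 -297.7   33.7] [ 0.8 -0.1 -0.8  0.7]
tray_yellow_hole [[653.2, 43.2, 79.0], [659.1, 52.8, 79.0]] [661.7  52.   69.7] [-0.4  0.   0.3 -0.3]
cabinet_mouth [[675.1, 52.1, 66.0], [673.3, 48.8, 66.0]] [672.3  49.2  69.1] [ 0.2 -0.  -0.1  0.1]
tray_yellow [[691.6, 57.0, 50.0], [677.7, 53.9, 50.0]] [678.8  50.9  59.6] [-1.3  0.1  0.9 -0.9]
red 261 [ 508.7 -268.9] (508.1046447753906, -268.89007568359375) (22.86639976501465, 98.75592041015625) yaw 164.69587256671738
yel 251 [660.5  50.2] (658.1891479492188, 51.38864517211914) (77.45162963867188, 45.0601806640625) yaw -101.74987950419623
green 247 [671.  141.2] (668.2952270507812, 140.84527587890625) (79.97789001464844, 44.72377395629883) yaw -99.82759746139845
blue 244 [649.1 -41.1] (647.2206420898438, -40.78467559814453) (79.70243835449219, 43.752464294433594) yaw -96.2022514782666
```

Call:
apply_moves --delta_pos '[[0.14, -0.33, 0], [0.28, -0.67, 0], [0.41, -1, 0], [0.41, -1, 0]]' --rot '[[0, 0, 0.04], [0, 0, 0.077], [0, 0, 0.077], [0, 0, 0.077]]' --hand '[1, 1, 1, 1]'

```text
time_s: 2.53
ee_pos: [264.3, 408.1, 213.9]
ee_rot: [-179.8, 0.1, 164.6]
force: [-0.5, -0.5, -0.2]
gripper_width: 91.2
gripper_force: 0.0
```

Call:
apply_moves --delta_pos '[[0.14, -0.33, 0], [0.28, -0.67, 0], [0.41, -1, 0], [0.41, -1, 0]]' --rot '[[0, 0, 0], [0, 0, 0], [0, 0, 0], [0, 0, 0]]' --hand '[1, 1, 1, 1]'

```text
time_s: 2.87
ee_pos: [313.6, 288.8, 214.1]
ee_rot: [-179.9, 0.1, 164.5]
force: [-0.4, -0.3, -0.1]
gripper_width: 91.0
gripper_force: 0.0
```

Call:
apply_moves --delta_pos '[[0.14, -0.33, 0], [0.28, -0.67, 0], [0.41, -1, 0], [0.41, -1, 0]]' --rot '[[0, 0, 0], [0, 0, 0], [0, 0, 0], [0, 0, 0]]' --hand '[1, 1, 1, 1]'

```text
time_s: 3.2
ee_pos: [363.6, 169.4, 214.3]
ee_rot: [-179.9, 0.1, 164.4]
force: [-0.4, 1.0, -1.0]
gripper_width: 91.1
gripper_force: 0.0
```

Call:
apply_moves --delta_pos '[[0.14, -0.33, 0], [0.28, -0.67, 0], [0.41, -1, 0], [0.41, -1, 0]]' --rot '[[0, 0, 0], [0, 0, 0], [0, 0, 0], [0, 0, 0]]' --hand '[1, 1, 1, 1]'

```text
time_s: 3.53
ee_pos: [413.5, 49.7, 214.3]
ee_rot: [-179.9, 0.2, 164.4]
force: [-0.1, 0.9, -0.5]
gripper_width: 91.4
gripper_force: 0.0
```

Call:
apply_moves --delta_pos '[[0.14, -0.33, 0], [0.28, -0.67, 0], [0.41, -1, 0], [0.41, -1, 0]]' --rot '[[0, 0, 0], [0, 0, 0], [0, 0, 0], [0, 0, 0]]' --hand '[1, 1, 1, 1]'

```text
time_s: 3.87
ee_pos: [463.2, -70.2, 214.0]
ee_rot: [-179.9, 0.2, 164.5]
force: [1.2, 0.5, 0.1]
gripper_width: 91.1
gripper_force: 0.0
```

Call:
apply_moves --delta_pos '[[0.14, -0.33, 0], [0.28, -0.67, 0], [0.41, -1, 0], [0.41, -1, 0], [0.41, -1, 0]]' --rot '[[0, 0, 0], [0, 0, 0], [0, 0, 0], [0, 0, 0], [0, 0, 0]]' --hand '[1, 1, 1, 1, 1]'

```text
time_s: 4.28
ee_pos: [510.7, -186.8, 213.3]
ee_rot: [179.9, -0.0, 164.6]
force: [-0.6, 0.6, -0.1]
gripper_width: 91.2
gripper_force: 0.0
```

Call:
apply_moves --delta_pos '[[0, -0.34, 0], [0, -0.68, 0], [0, -0.68, 0], [0, -0.68, 0]]' --rot '[[0, 0, 0], [0, 0, 0], [0, 0, 0], [0, 0, 0]]' --hand '[1, 1, 1, 1]'

```text
time_s: 4.62
ee_pos: [509.5, -266.9, 213.7]
ee_rot: [179.9, -0.1, 164.7]
force: [-0.2, 0.6, -0.4]
gripper_width: 91.0
gripper_force: 0.0
```

```bash
cat >> h.py <<'E'
from scipy.spatial.transform import Rotation as Ro
def pose(s=None):
    s=s or env.state(); return Ro.from_euler("xyz",s["ee_rot"],degrees=True).as_matrix(),np.array(s["ee_pos"])
def wl(p,q,z,po):
    return [(toworld(p,r["position"],z,po).round(1).tolist(),np.round(r["position"]).tolist(),round(r["score"],2)) for r in spotter.landmark_of(p,q)][:3]
E
python3 - <<'E'
from h import *
po=pose(); p=viewer.grab_frame("wrist"); save(p,"w1.png"); print(np.array(p["mount"]).round(3).tolist(),p["camera_matrix"],p["k1"],po)
for q,z in(("puller",50),("puller_tip",20),("stand",0)): print(q,wl(p,q,z,po))
hsv=cv2.cvtColor(p["pixels"],cv2.COLOR_RGB2HSV)
red=((hsv[...,0]<8)|(hsv[...,0]>172))&(hsv[...,1]>130)
n,l,st,_=cv2.connectedComponentsWithStats(red.astype(np.uint8)); k=1+st[1:,4].argmax(); ys,xs=np.nonzero(l==k)
w=np.array([toworld(p,(x,y),60,po)[:2] for x,y in zip(xs[::3],ys[::3])],np.float32)
print(st[k],cv2.minAreaRect(w))
E
```

```text
[[0.001, -0.968, -0.249, 69.829], [1.0, 0.001, -0.0, -0.689], [0.0, -0.249, 0.968, -172.461], [0.0, 0.0, 0.0, 1.0]] [[288.8271593    0.         317.01941549]
 [  0.         288.8271593  201.644591  ]
 [  0.           0.           1.        ]] 0.01603766103593517 (array([[-9.64383083e-01,  2.64508888e-01, -5.63813099e-04],
       [ 2.64507604e-01,  9.64382067e-01,  1.71918202e-03],
       [ 9.98470167e-04,  1.50881721e-03, -9.99998363e-01]]), array([ 509.46685818, -266.93700108,  213.66488969]))
puller [([514.5, -268.2, 50.0], [318.0, 192.0], 0.77)]
puller_tip []
stand [([301.3, -226.3, 0.0], [304.0, 1.0], 0.81), ([504.0, -271.3, 0.0], [313.0, 178.0], 0.58), ([448.7, -69.6, 0.0], [456.0, 93.0], 0.55)]
[ 305  147   21   84 1601] ((508.94244384765625, -269.56219482421875), (22.659013748168945, 97.8172378540039), 75.08589172363281)
```

View pics/w1.png

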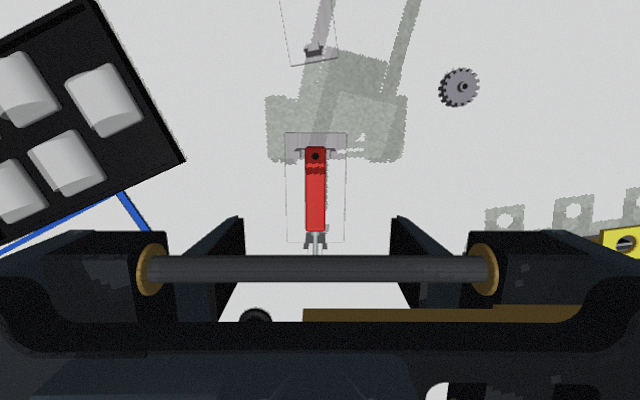

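The close view shows the red handle centred at (315,188) in the larger white stand, with the small empty stand at (313,50). The choice is confirmed, so I descend and grasp.

Call:
apply_moves --delta_pos '[[0.02, -0.015, -0.3], [0.02, -0.015, -0.6], [0.02, -0.015, -0.9], [0.02, -0.015, -0.9], [0.02, -0.015, -0.9]]' --rot '[[0, 0, 0.004], [0, 0, 0.004], [0, 0, 0.004], [0, 0, 0.004], [0, 0, 0.004]]' --hand '[1, 1, 1, 1, 1]'

```text
time_s: 5.23
ee_pos: [511.1, -268.1, 105.1]
ee_rot: [179.9, -0.2, 165.2]
force: [0.8, -0.1, 1.4]
gripper_width: 91.2
gripper_force: 0.0
```

Call:
apply_moves --delta_pos '[[0, 0, -0.12], [0, 0, -0.24], [0, 0, -0.36], [0, 0, -0.48], [0, 0, -0.6], [0, 0, -0.6], [0, 0, -0.6]]' --rot '[[0, 0, 0], [0, 0, 0], [0, 0, 0], [0, 0, 0], [0, 0, 0], [0, 0, 0], [0, 0, 0]]' --hand '[1, 1, 1, 1, 1, 1, 1]'

```text
time_s: 5.82
ee_pos: [513.2, -270.0, 36.0]
ee_rot: [-180.0, 0.2, 165.1]
force: [-0.3, 0.2, -0.2]
gripper_width: 91.4
gripper_force: 0.0
```

Call:
apply_moves --delta_pos '[[0, 0, 0], [0, 0, 0], [0, 0, 0], [0, 0, 0], [0, 0, 0], [0, 0, 0], [0, 0, 0], [0, 0, 0]]' --rot '[[0, 0, 0], [0, 0, 0], [0, 0, 0], [0, 0, 0], [0, 0, 0], [0, 0, 0], [0, 0, 0], [0, 0, 0]]' --hand '[0.4, 0.35, 0.3, 0.25, 0.2, 0.2, 0.2, 0.2]' --newtons 45

```text
time_s: 6.48
ee_pos: [511.8, -269.8, 33.9]
ee_rot: [180.0, -0.0, 165.1]
force: [0.5, 0.2, 0.2]
gripper_width: 40.6
gripper_force: 0.0
```

Call:
apply_moves --delta_pos '[[0, 0, 0], [0, 0, 0], [0, 0, 0], [0, 0, 0], [0, 0, 0], [0, 0, 0], [0, 0, 0], [0, 0, 0]]' --rot '[[0, 0, 0], [0, 0, 0], [0, 0, 0], [0, 0, 0], [0, 0, 0], [0, 0, 0], [0, 0, 0], [0, 0, 0]]' --hand '[0.1, 0.1, 0.1, 0.1, 0.1, 0.1, 0.1, 0.1]' --newtons 45

```text
time_s: 7.15
ee_pos: [511.8, -269.8, 33.9]
ee_rot: [180.0, -0.0, 165.1]
force: [-0.4, -0.2, -0.7]
gripper_width: 23.4
gripper_force: 45.0
```

Call:
apply_moves --delta_pos '[[0, 0, 0.1], [0, 0, 0.25], [0, 0, 0.5], [0, 0, 0.75], [0, 0, 1], [0, 0, 1], [0, 0, 1]]' --rot '[[0, 0, 0], [0, 0, 0], [0, 0, 0], [0, 0, 0], [0, 0, 0], [0, 0, 0], [0, 0, 0]]' --hand '[0.1, 0.1, 0.1, 0.1, 0.1, 0.1, 0.1]'

```text
time_s: 7.73
ee_pos: [512.6, -270.2, 155.6]
ee_rot: [-180.0, 0.2, 165.1]
force: [0.8, -0.1, -1.1]
gripper_width: 23.8
gripper_force: 45.0
```

Run:
```python
from h import *
from scipy.optimize import least_squares
s=env.state(); po=pose(s); print(s["ee_pos"],s["ee_rot"],s["force"],s["qpos"])
P={n:viewer.grab_frame(n) for n in("side","top")}
for q in("puller","puller_tip"):
    r={n:spotter.landmark_of(P[n],q) for n in P}; print(q,{n:[(np.round(a["position"],1),round(a["score"],2)) for a in r[n][:2]] for n in r})
    if all(r.values()):
        f=least_squares(lambda X:np.concatenate([proj(P[n],X)-r[n][0]["position"] for n in P]),po[1])
        print(f.x.round(1),f.fun.round(1),"tool:",(po[0].T@(f.x-po[1])).round(1))
# expected tip
R=po[0]; g=po[1]-R[:,2]*18.8
for dx in(0,3): 
    X=g+R@np.array([-(100-dx),0,30+1.8+0]); print("exp tip",X.round(1),[proj(P[n],X).round(1) for n in P])
a=P["top"]["pixels"][130:250,360:480]; b=P["side"]["pixels"][170:290,360:480]
im=np.hstack([cv2.resize(a,None,fx=3.3,fy=3.3,interpolation=2),cv2.resize(b,None,fx=3.3,fy=3.3,interpolation=2)])
save({"pixels":im},"c1.png")
```

```text
[ 512.63804432 -270.17111997  155.63985033] [-179.95449937    0.21142142  165.09176159] [ 0.75623933 -0.14883186 -1.13436624] [-2.89314294e+01  2.10046080e+01  9.43713382e+01  7.85655423e-03
  6.44079080e+01 -1.04026487e+02]
puller {'side': [(array([410.8, 223.9]), 0.8)], 'top': [(array([217.1, 232.4]), 0.32)]}
[ 684.   135.7 -233.1] [-85.    3.9  63.6 -67.8] tool: [-59.7 436.6 388.6]
puller_tip {'side': [], 'top': [(array([424.9, 177.5]), 0.62)]}
exp tip [ 609.3 -295.9  143. ] [array([444.3, 219.1]), array([426.4, 169.5])]
exp tip [ 606.4 -295.1  143. ] [array([443.3, 219.5]), array([426.2, 170.5])]
```

View pics/c1.png

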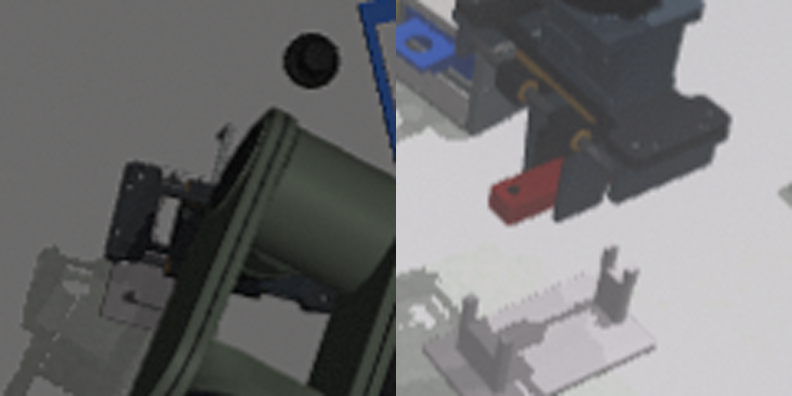

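The hook shows at top pixel (428,169), within a couple of pixels of where I predicted, so the puller is held well. I'm moving next to the cabinet to measure the hole with the wrist camera.

Call:
apply_moves --delta_pos '[[0, 0, 0.2], [0, 0, 0.38], [0.18, 0.36, 0.38], [0.36, 0.72, 0.38], [0.36, 0.72, 0.38]]' --rot '[[0, 0, 0], [0, 0, 0.03], [0, 0, 0.06], [0, 0, 0.094], [0, 0, 0.094]]' --hand '[0.1, 0.1, 0.1, 0.1, 0.1]'

```text
time_s: 8.45
ee_pos: [556.6, -179.5, 199.1]
ee_rot: [179.8, 0.0, 173.3]
force: [0.6, 0.0, -0.6]
gripper_width: 23.6
gripper_force: 45.0
```

Call:
apply_moves --delta_pos '[[0.12, 0.24, 0], [0.24, 0.48, 0], [0.36, 0.72, 0], [0.36, 0.72, 0]]' --rot '[[0, 0, 0], [0, 0, 0], [0, 0, 0], [0, 0, 0]]' --hand '[0.1, 0.1, 0.1, 0.1]'

```text
time_s: 8.78
ee_pos: [600.1, -92.1, 198.4]
ee_rot: [179.8, -0.0, 173.4]
force: [-0.2, -0.8, -0.8]
gripper_width: 23.8
gripper_force: 45.0
```

Call:
apply_moves --delta_pos '[[0.12, 0.24, 0], [0.24, 0.48, 0], [0.36, 0.72, 0], [0.36, 0.72, 0], [0.36, 0.72, 0], [0.36, 0.72, 0]]' --rot '[[0, 0, 0], [0, 0, 0], [0, 0, 0], [0, 0, 0], [0, 0, 0], [0, 0, 0]]' --hand '[0.1, 0.1, 0.1, 0.1, 0.1, 0.1]'

```text
time_s: 9.28
ee_pos: [640.8, -11.2, 198.6]
ee_rot: [-179.9, -0.1, 173.2]
force: [0.1, -0.8, -1.2]
gripper_width: 23.6
gripper_force: 45.0
```

Run:
```python
from h import *
s=env.state(); po=pose(s); p=viewer.grab_frame("wrist"); save(p,"w2.png"); print(s["ee_pos"],s["ee_rot"])
for q,z in(("tray_yellow_hole",79),("cabinet_mouth",66),("tray_yellow",50)): print(q,wl(p,q,z,po))
hsv=cv2.cvtColor(p["pixels"],cv2.COLOR_RGB2HSV)
for n,a,b in(("y",20,35),("g",45,85),("b",100,125)):
    m=((hsv[...,0]>a)&(hsv[...,0]<b)&(hsv[...,1]>120)&(hsv[...,2]>70)).astype(np.uint8)
    k,l,st,_=cv2.connectedComponentsWithStats(m)
    for i in np.argsort(-st[1:,4])[:2]+1:
        m1=(l==i).astype(np.uint8); cs,hi=cv2.findContours(m1,cv2.RETR_CCOMP,cv2.CHAIN_APPROX_NONE)
        print(n,st[i])
        for c,h in zip(cs,hi[0]):
            if h[3]>=0 and cv2.contourArea(c)>60:
                w=np.array([toworld(p,x,79,po)[:2] for x in c[:,0].astype(float)],np.float32); print("  hole",cv2.minEnclosingCircle(w),cv2.minEnclosingCircle(c))
```

```text
[640.82603217 -11.17230127 198.64387374] [-1.79946078e+02 -1.14667746e-01  1.73175834e+02]
tray_yellow_hole [([659.4, 53.3, 79.0], [381.0, 207.0], 0.95)]
cabinet_mouth [([678.3, 45.5, 66.0], [373.0, 221.0], 0.57)]
tray_yellow [([682.4, 44.9, 50.0], [370.0, 220.0], 0.94)]
y [ 352  186   64   43 1927]
  hole ((656.3716430664062, 50.331478118896484), 11.712129592895508) ((378.0434875488281, 204.2391357421875), 11.183090209960938)
y [369 271   5  10  17]
g [ 427  185   77   44 1858]
  hole ((666.5516967773438, 141.8379364013672), 12.137619972229004) ((466.72222900390625, 203.38888549804688), 12.101786613464355)
b [253 187  42  42 845]
b [292 215   3   3   7]
```

View pics/w2.png

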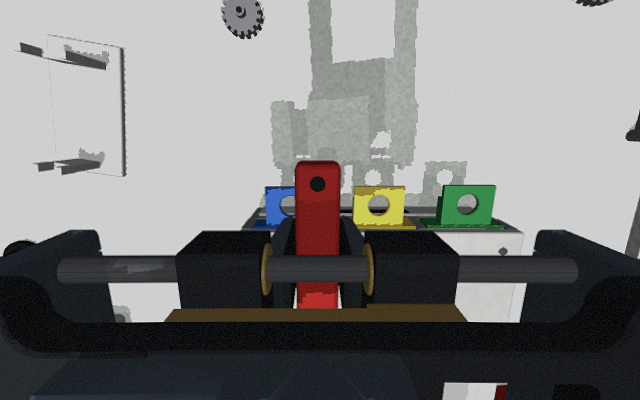

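The wrist picture shows the yellow hole at about (378,204), the green one at (467,203) and the handle's rear end at row 161. Now I go to a hover over the hole.

Call:
apply_moves --delta_pos '[[-0.23, 0.2, 0], [-0.46, 0.4, -0.1], [-0.687, 0.607, -0.3], [-0.687, 0.607, -0.5], [-0.687, 0.607, -0.742], [-0.687, 0.607, -0.742], [-0.687, 0.607, -0.742], [-0.687, 0.607, -0.742]]' --rot '[[0, 0, 0], [0, 0, 0], [0, 0, 0], [0, 0, 0], [0, 0, 0], [0, 0, 0], [0, 0, 0], [0, 0, 0]]' --hand '[0.1, 0.1, 0.1, 0.1, 0.1, 0.1, 0.1, 0.1]'

```text
time_s: 10.15
ee_pos: [560.3, 61.8, 112.0]
ee_rot: [180.0, 0.1, 173.1]
force: [0.5, 0.4, -0.7]
gripper_width: 23.8
gripper_force: 45.0
```

Run:
```python
from h import *
s=env.state(); po=pose(s); print(s["ee_pos"],s["ee_rot"],s["force"])
P={n:viewer.grab_frame(n) for n in("side","top")}
R,t=po
tip=t+R@np.array([-98,0,13.9]); bend=t+R@np.array([-103,0,-16.1])
print("tip",tip.round(1))
for n in P: print(n,"tip",proj(P[n],tip).round(1),"bend",proj(P[n],bend).round(1),"hole",proj(P[n],[657,50.3,79]).round(1),[(np.round(r["position"],1).tolist(),round(r["score"],2)) for q in("puller_tip","tray_yellow_hole") for r in spotter.landmark_of(P[n],q)[:2]])
a=P["top"]["pixels"][120:200,270:350]; b=P["side"]["pixels"][120:200,300:380]
save({"pixels":np.hstack([cv2.resize(x,None,fx=5,fy=5,interpolation=2) for x in(a,b)])},"c2.png")
```

```text
[560.33834826  61.75153649 112.02509527] [1.79968028e+02 1.46022190e-01 1.73109466e+02] [ 0.54078372  0.38249761 -0.69728055]
tip [657.7  50.   98.4]
side tip [345.3 160.6] bend [347.3 150.9] hole [344.6 166.3] [([344.9, 166.3], 0.64), ([371.7, 188.5], 0.46)]
top tip [302.6 156. ] bend [302.6 152.4] hole [302.6 157.3] [([299.8, 187.9], 0.67), ([304.2, 152.8], 0.56), ([304.5, 160.4], 0.66)]
```

View pics/c2.png

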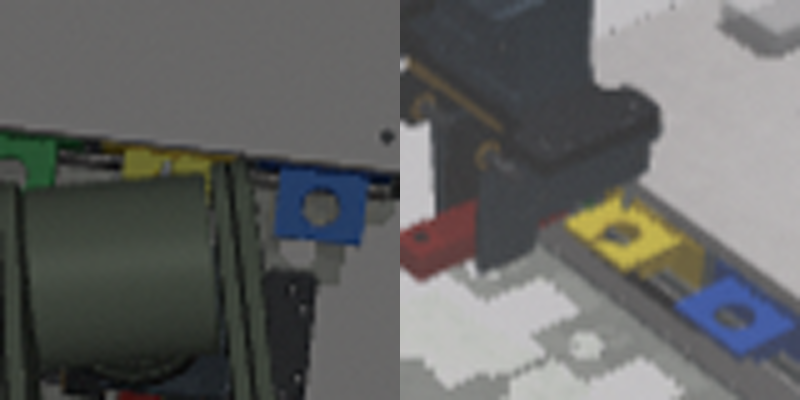

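Call:
apply_moves --delta_pos '[[0, 0, 0], [0, 0, -0.03], [0, 0, -0.06], [0, 0, -0.09], [0, 0, -0.12], [0, 0, -0.15], [0, 0, -0.17], [0, 0, -0.17]]' --rot '[[0, 0, 0], [0, 0, 0], [0, 0, 0], [0, 0, 0], [0, 0, 0], [0, 0, 0], [0, 0, 0], [0, 0, 0]]' --hand '[0.1, 0.1, 0.1, 0.1, 0.1, 0.1, 0.1, 0.1]'

```text
time_s: 11.12
ee_pos: [558.5, 62.2, 89.3]
ee_rot: [-180.0, -0.1, 173.2]
force: [0.2, 0.6, -1.2]
gripper_width: 23.8
gripper_force: 45.0
```

Call:
apply_moves --delta_pos '[[0, 0, -0.03], [0, 0, -0.06], [0, 0, -0.085], [0, 0, -0.085], [0, 0, -0.085]]' --rot '[[0, 0, 0], [0, 0, 0], [0, 0, 0], [0, 0, 0], [0, 0, 0]]' --hand '[0.1, 0.1, 0.1, 0.1, 0.1]'

```text
time_s: 11.53
ee_pos: [558.8, 62.2, 79.7]
ee_rot: [-180.0, -0.0, 173.2]
force: [0.8, 0.6, -2.5]
gripper_width: 23.7
gripper_force: 45.0
```

Run:
```python
from h import *
s=env.state(); print(s["ee_pos"],s["ee_rot"],s["force"])
b=viewer.grab_frame("side")["pixels"][130:190,310:390]
t=viewer.grab_frame("top")
save({"pixels":cv2.resize(b,None,fx=8,fy=8,interpolation=2)},"c3.png")
# cabinet yaw from long line segments in the top view
g=cv2.cvtColor(t["pixels"],cv2.COLOR_RGB2GRAY); L=cv2.createLineSegmentDetector().detect(g)[0][:,0]
for x1,y1,x2,y2 in L:
    if np.hypot(x2-x1,y2-y1)>30 and 245<min(x1,x2) and max(x1,x2)<370 and 55<min(y1,y2)<max(y1,y2)<165:
        a,b=[toworld(t,(x,y),95)[:2] for x,y in((x1,y1),(x2,y2))]; d=b-a
        print(np.round([x1,y1,x2,y2]),"ang mod 90",round((np.degrees(np.arctan2(d[1],d[0]))+45)%90-45,2),round(np.linalg.norm(d)))
```

```text
[558.84409288  62.24411502  79.71068309] [-1.79998755e+02 -2.60358869e-02  1.73166766e+02] [ 0.78415053  0.59019196 -2.48979841]
[309.  74. 354.  79.] ang mod 90 -6.55 133
[352.  81. 349. 112.] ang mod 90 -6.63 93
[348. 113. 306. 108.] ang mod 90 -6.72 125
[305. 107. 308.  76.] ang mod 90 -7.03 94
[255. 143. 352. 154.] ang mod 90 -6.9 281
```

View pics/c3.png

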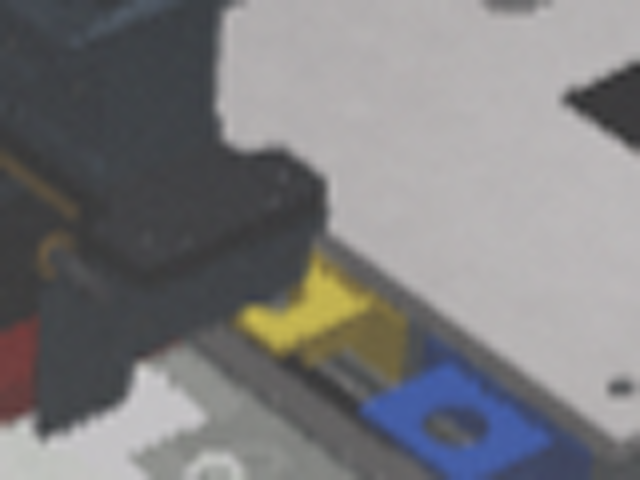

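The hook is inside the hole: the steel end is below the tab, the z force is small, and the cabinet's yaw is -6.8°. Now pulling gently.

Call:
apply_moves --delta_pos '[[-0.017, 0.002, 0], [-0.033, 0.004, 0], [-0.05, 0.006, 0], [-0.066, 0.008, 0], [-0.083, 0.01, 0], [-0.099, 0.012, 0], [-0.099, 0.012, 0]]' --rot '[[0, 0, 0], [0, 0, 0], [0, 0, 0], [0, 0, 0], [0, 0, 0], [0, 0, 0], [0, 0, 0]]' --hand '[0.1, 0.1, 0.1, 0.1, 0.1, 0.1, 0.1]'

```text
time_s: 12.22
ee_pos: [547.1, 63.7, 80.1]
ee_rot: [180.0, 0.0, 173.2]
force: [1.3, -0.1, -2.7]
gripper_width: 23.8
gripper_force: 45.0
```

Call:
apply_moves --delta_pos '[[-0.017, 0.002, 0], [-0.033, 0.004, 0], [-0.05, 0.006, 0], [-0.05, 0.006, 0]]' --rot '[[0, 0, 0], [0, 0, 0], [0, 0, 0], [0, 0, 0]]' --hand '[0.1, 0.1, 0.1, 0.1]'

```text
time_s: 12.55
ee_pos: [540.9, 64.4, 80.0]
ee_rot: [180.0, 0.0, 173.2]
force: [1.3, -0.7, -0.7]
gripper_width: 23.8
gripper_force: 45.0
```

Call:
apply_moves --delta_pos '[[-0.017, 0.002, 0], [-0.033, 0.004, 0], [-0.05, 0.006, 0], [-0.05, 0.006, 0]]' --rot '[[0, 0, 0], [0, 0, 0], [0, 0, 0], [0, 0, 0]]' --hand '[0.1, 0.1, 0.1, 0.1]'

```text
time_s: 12.88
ee_pos: [536.9, 65.1, 80.5]
ee_rot: [180.0, 0.3, 173.2]
force: [5.3, 0.4, -2.4]
gripper_width: 23.9
gripper_force: 45.0
```

Call:
apply_moves --delta_pos '[[-0.017, 0.002, 0], [-0.033, 0.004, 0], [-0.05, 0.006, 0], [-0.05, 0.006, 0]]' --rot '[[0, 0, 0], [0, 0, 0], [0, 0, 0], [0, 0, 0]]' --hand '[0.1, 0.1, 0.1, 0.1]'

```text
time_s: 13.22
ee_pos: [529.7, 65.9, 80.1]
ee_rot: [180.0, 0.1, 173.2]
force: [3.5, -0.3, -2.2]
gripper_width: 24.2
gripper_force: 45.0
```

Call:
apply_moves --delta_pos '[[-0.017, 0.002, 0], [-0.033, 0.004, 0], [-0.05, 0.006, 0], [-0.05, 0.006, 0]]' --rot '[[0, 0, 0], [0, 0, 0], [0, 0, 0], [0, 0, 0]]' --hand '[0.1, 0.1, 0.1, 0.1]'

```text
time_s: 13.55
ee_pos: [522.2, 66.6, 80.0]
ee_rot: [-180.0, -0.1, 173.2]
force: [1.0, -1.0, 0.7]
gripper_width: 23.9
gripper_force: 45.0
```

Call:
apply_moves --delta_pos '[[-0.025, 0.003, 0], [-0.05, 0.006, 0], [-0.075, 0.009, 0], [-0.1, 0.012, 0], [-0.116, 0.0138, 0], [-0.116, 0.0138, 0], [-0.116, 0.0138, 0]]' --rot '[[0, 0, 0], [0, 0, 0], [0, 0, 0], [0, 0, 0], [0, 0, 0], [0, 0, 0], [0, 0, 0]]' --hand '[0.1, 0.1, 0.1, 0.1, 0.1, 0.1, 0.1]'

```text
time_s: 14.13
ee_pos: [508.4, 68.2, 79.9]
ee_rot: [-180.0, -0.1, 173.2]
force: [0.5, 0.4, -1.1]
gripper_width: 23.7
gripper_force: 45.0
```

Run:
```python
from h import *
s=env.state(); po=pose(s); print(s["ee_pos"],s["force"])
p=viewer.grab_frame("side"); R,t=po
print("tip",(t+R@np.array([-98,0,13.9])).round(1))
for q in("tray_yellow_hole","tray_yellow","puller_tip"): print(q,[(np.round(r["position"],1).tolist(),round(r["score"],2),toworld(p,r["position"],79).round(1).tolist()) for r in spotter.landmark_of(p,q)[:2]])
save({"pixels":cv2.resize(p["pixels"][130:200,290:390],None,fx=7,fy=7,interpolation=2)},"c4.png")
```

```text
[508.42285698  68.24213864  79.85220308] [ 0.51685418  0.39844042 -1.05060558]
tip [605.7  56.6  65.8]
tray_yellow_hole [([331.1, 167.8], 0.72, [624.7, 71.2, 79.0])]
tray_yellow [([338.8, 178.6], 0.61, [605.1, 23.5, 79.0])]
puller_tip []
```

View pics/c4.png

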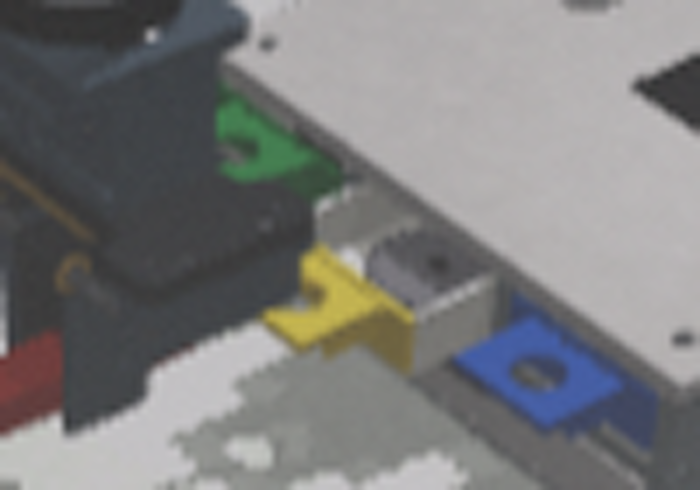

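The crop shows the yellow tray drawn about 45 mm out with the gear visible and the hook engaged. From here I go in 3 mm steps to feel for the stop.

Call:
apply_moves --delta_pos '[[-0.013, 0.0015, 0], [-0.025, 0.003, 0], [-0.025, 0.003, 0], [-0.025, 0.003, 0]]' --rot '[[0, 0, 0], [0, 0, 0], [0, 0, 0], [0, 0, 0]]' --hand '[0.1, 0.1, 0.1, 0.1]'

```text
time_s: 14.67
ee_pos: [505.9, 68.6, 79.8]
ee_rot: [-180.0, -0.0, 173.2]
force: [1.3, -0.3, -2.0]
gripper_width: 23.6
gripper_force: 45.0
```

Call:
apply_moves --delta_pos '[[-0.013, 0.0015, 0], [-0.025, 0.003, 0], [-0.025, 0.003, 0], [-0.025, 0.003, 0]]' --rot '[[0, 0, 0], [0, 0, 0], [0, 0, 0], [0, 0, 0]]' --hand '[0.1, 0.1, 0.1, 0.1]'

```text
time_s: 15.0
ee_pos: [502.9, 68.9, 79.9]
ee_rot: [180.0, -0.0, 173.2]
force: [0.9, -0.7, -2.1]
gripper_width: 23.6
gripper_force: 45.0
```

Call:
apply_moves --delta_pos '[[-0.013, 0.0015, 0], [-0.025, 0.003, 0], [-0.025, 0.003, 0], [-0.025, 0.003, 0]]' --rot '[[0, 0, 0], [0, 0, 0], [0, 0, 0], [0, 0, 0]]' --hand '[0.1, 0.1, 0.1, 0.1]'

```text
time_s: 15.33
ee_pos: [500.1, 69.3, 80.0]
ee_rot: [180.0, -0.0, 173.2]
force: [2.1, 0.5, -1.6]
gripper_width: 23.8
gripper_force: 45.0
```

Call:
apply_moves --delta_pos '[[-0.013, 0.0015, 0], [-0.025, 0.003, 0], [-0.025, 0.003, 0], [-0.025, 0.003, 0]]' --rot '[[0, 0, 0], [0, 0, 0], [0, 0, 0], [0, 0, 0]]' --hand '[0.1, 0.1, 0.1, 0.1]'

```text
time_s: 15.67
ee_pos: [499.7, 69.6, 80.6]
ee_rot: [180.0, 0.3, 173.2]
force: [5.7, -0.7, -2.9]
gripper_width: 23.4
gripper_force: 45.0
```

The tray is up against the stop. I let it settle and read the force.

Call:
apply_moves --delta_pos '[[-0.008, 0.001, 0], [-0.008, 0.001, 0], [-0.008, 0.001, 0], [-0.008, 0.001, 0], [-0.008, 0.001, 0]]' --rot '[[0, 0, 0], [0, 0, 0], [0, 0, 0], [0, 0, 0], [0, 0, 0]]' --hand '[0.1, 0.1, 0.1, 0.1, 0.1]'

```text
time_s: 16.08
ee_pos: [499.7, 69.7, 80.9]
ee_rot: [179.9, 0.4, 173.2]
force: [6.5, -1.7, -2.2]
gripper_width: 23.4
gripper_force: 45.0
```

Call:
apply_moves --delta_pos '[[-0.01, 0.0012, 0], [-0.01, 0.0012, 0], [-0.01, 0.0012, 0], [-0.01, 0.0012, 0]]' --rot '[[0, 0, 0], [0, 0, 0], [0, 0, 0], [0, 0, 0]]' --hand '[0.1, 0.1, 0.1, 0.1]'

```text
time_s: 16.42
ee_pos: [499.6, 69.8, 81.2]
ee_rot: [179.9, 0.6, 173.2]
force: [8.7, -2.5, -3.1]
gripper_width: 23.7
gripper_force: 45.0
```

Run:
```python
from h import *
for i in range(4):
    viewer.grab_frame("top"); s=env.state(); print(s["time_s"],s["ee_pos"].round(2),s["force"].round(2))
```

```text
16.4667 [499.63  69.84  81.21] [ 9.4  -1.22 -2.59]
16.5167 [499.62  69.83  81.21] [ 9.47 -1.88 -3.64]
16.5667 [499.63  69.85  81.21] [ 9.78 -2.02 -3.04]
16.6167 [499.62  69.83  81.21] [ 9.61 -1.51 -2.95]
```

Steady pull of about 9.7 N on the stop. I hold it briefly, then ease off and unhook.

Call:
apply_moves --delta_pos '[[0, 0, 0], [0, 0, 0], [0, 0, 0], [0, 0, 0], [0, 0, 0], [0, 0, 0], [0, 0, 0], [0, 0, 0], [0, 0, 0], [0, 0, 0]]' --rot '[[0, 0, 0], [0, 0, 0], [0, 0, 0], [0, 0, 0], [0, 0, 0], [0, 0, 0], [0, 0, 0], [0, 0, 0], [0, 0, 0], [0, 0, 0]]' --hand '[0.1, 0.1, 0.1, 0.1, 0.1, 0.1, 0.1, 0.1, 0.1, 0.1]'

```text
time_s: 17.45
ee_pos: [499.6, 69.8, 81.2]
ee_rot: [179.9, 0.6, 173.2]
force: [7.7, -2.5, -2.8]
gripper_width: 23.7
gripper_force: 45.0
```

Call:
apply_moves --delta_pos '[[0.02, -0.0024, 0], [0.04, -0.0048, 0], [0.06, -0.0072, 0], [0.08, -0.0096, 0], [0.1, -0.012, 0], [0.1, -0.012, 0], [0.1, -0.012, 0], [0.1, -0.012, 0]]' --rot '[[0, 0, 0], [0, 0, 0], [0, 0, 0], [0, 0, 0], [0, 0, 0], [0, 0, 0], [0, 0, 0], [0, 0, 0]]' --hand '[0.1, 0.1, 0.1, 0.1, 0.1, 0.1, 0.1, 0.1]'

```text
time_s: 18.12
ee_pos: [506.7, 68.5, 79.8]
ee_rot: [-180.0, -0.0, 173.2]
force: [0.6, 1.2, -1.0]
gripper_width: 23.9
gripper_force: 45.0
```

The last reading was a bit low, so while still hooked I lean once more, slightly firmer.

Call:
apply_moves --delta_pos '[[-0.02, 0.0024, 0], [-0.04, 0.0048, 0], [-0.06, 0.0072, 0], [-0.075, 0.009, 0], [-0.09, 0.011, 0], [-0.104, 0.0125, 0], [-0.104, 0.0125, 0], [-0.104, 0.0125, 0], [-0.104, 0.0125, 0]]' --rot '[[0, 0, 0], [0, 0, 0], [0, 0, 0], [0, 0, 0], [0, 0, 0], [0, 0, 0], [0, 0, 0], [0, 0, 0], [0, 0, 0]]' --hand '[0.1, 0.1, 0.1, 0.1, 0.1, 0.1, 0.1, 0.1, 0.1]'

```text
time_s: 18.87
ee_pos: [499.7, 69.9, 81.4]
ee_rot: [179.9, 0.7, 173.2]
force: [9.1, -2.0, -3.5]
gripper_width: 24.0
gripper_force: 45.0
```

Run:
```python
from h import *
F=[]
for i in range(16):
    viewer.grab_frame("top"); s=env.state(); F.append(s["force"])
F=np.array(F); print(s["ee_pos"],F.mean(0),F[:,0].min(),F[:,0].max())
```

```text
[499.65215521  69.94916039  81.37550588] [ 9.48066442 -1.65025592 -2.95388764] 8.613092596214615 10.183600388472222
```

Call:
apply_moves --delta_pos '[[0.025, -0.003, 0], [0.05, -0.006, 0], [0.075, -0.009, 0], [0.1, -0.012, 0], [0.104, -0.0125, 0], [0.104, -0.0125, 0], [0.104, -0.0125, 0]]' --rot '[[0, 0, 0], [0, 0, 0], [0, 0, 0], [0, 0, 0], [0, 0, 0], [0, 0, 0], [0, 0, 0]]' --hand '[0.1, 0.1, 0.1, 0.1, 0.1, 0.1, 0.1]'

```text
time_s: 20.25
ee_pos: [506.6, 68.5, 79.8]
ee_rot: [-180.0, -0.0, 173.2]
force: [-0.3, 0.2, 0.0]
gripper_width: 24.0
gripper_force: 45.0
```

Call:
apply_moves --delta_pos '[[0, 0, 0.05], [0, 0, 0.1], [0, 0, 0.16], [0, 0, 0.22], [0, 0, 0.28], [0, 0, 0.28], [0, 0, 0.28]]' --rot '[[0, 0, 0], [0, 0, 0], [0, 0, 0], [0, 0, 0], [0, 0, 0], [0, 0, 0], [0, 0, 0]]' --hand '[0.1, 0.1, 0.1, 0.1, 0.1, 0.1, 0.1]'

```text
time_s: 20.83
ee_pos: [507.4, 68.5, 114.3]
ee_rot: [180.0, 0.1, 173.2]
force: [1.1, -0.8, -1.4]
gripper_width: 23.6
gripper_force: 45.0
```

Run:
```python
from h import *
s=env.state(); print(s["ee_pos"],s["ee_rot"],s["force"])
p=viewer.grab_frame("side")
save({"pixels":cv2.resize(p["pixels"][120:210,270:390],None,fx=6,fy=6,interpolation=2)},"c5.png")
```

```text
[507.43746388  68.52930857 114.29527741] [1.79973725e+02 8.90109273e-02 1.73166409e+02] [ 1.11442538 -0.81641405 -1.40345876]
```

View pics/c5.png

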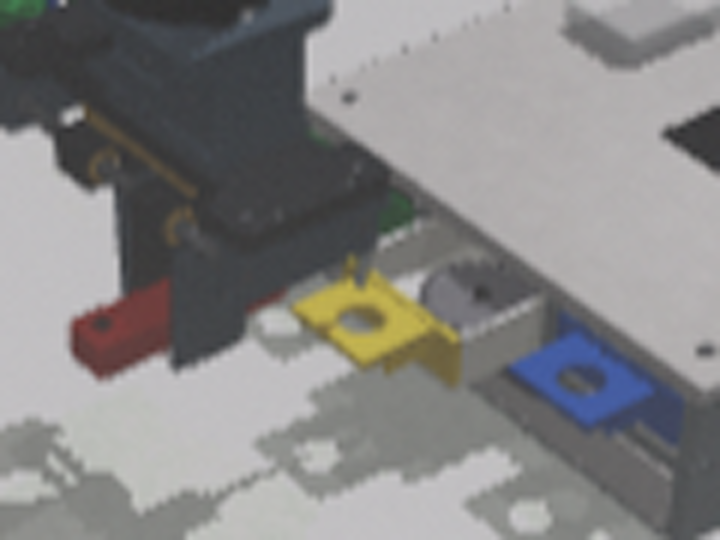

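Unhooked: the hook hangs clear above the yellow hole at crop (360,270), and the tray stays out. Returning to the stand.

Call:
apply_moves --delta_pos '[[0, 0, 0.3], [0, 0, 0.6], [0, -0.1, 0.72], [0.01, -0.4, 0.72], [0.013, -0.7, 0.72], [0.013, -0.94, 0.72], [0.013, -0.94, 0.72]]' --rot '[[0, 0, 0], [0, 0, 0], [0, 0, -0.03], [0, 0, -0.06], [0, 0, -0.094], [0, 0, -0.094], [0, 0, -0.094]]' --hand '[0.1, 0.1, 0.1, 0.1, 0.1, 0.1, 0.1]'

```text
time_s: 21.47
ee_pos: [508.3, -48.6, 199.6]
ee_rot: [-179.8, -0.0, 164.9]
force: [0.9, -0.1, -2.0]
gripper_width: 24.1
gripper_force: 45.0
```

Call:
apply_moves --delta_pos '[[0, -0.3, 0], [0.01, -0.6, 0], [0.013, -0.94, 0], [0.013, -0.94, 0]]' --rot '[[0, 0, 0], [0, 0, 0], [0, 0, 0], [0, 0, 0]]' --hand '[0.1, 0.1, 0.1, 0.1]'

```text
time_s: 21.8
ee_pos: [510.2, -162.8, 199.4]
ee_rot: [-179.8, 0.0, 164.8]
force: [0.2, 0.7, -1.2]
gripper_width: 24.0
gripper_force: 45.0
```

Call:
apply_moves --delta_pos '[[0, -0.3, 0], [0.01, -0.6, 0], [0.013, -0.94, 0], [0.013, -0.94, 0], [0.013, -0.94, 0], [0.013, -0.94, 0], [0.013, -0.94, 0]]' --rot '[[0, 0, 0], [0, 0, 0], [0, 0, 0], [0, 0, 0], [0, 0, 0], [0, 0, 0], [0, 0, 0]]' --hand '[0.1, 0.1, 0.1, 0.1, 0.1, 0.1, 0.1]'

```text
time_s: 22.38
ee_pos: [511.6, -268.5, 199.6]
ee_rot: [179.9, -0.1, 165.1]
force: [1.0, -0.2, -1.3]
gripper_width: 23.8
gripper_force: 45.0
```

Run:
```python
from h import *
s=env.state(); print(s["ee_pos"],s["ee_rot"],s["force"])
po=pose(s)
def redtop(im):
    hsv=cv2.cvtColor(im,cv2.COLOR_RGB2HSV); red=((hsv[...,0]<8)|(hsv[...,0]>172))&(hsv[...,1]>130); red[:,:280]=0; red[:,350:]=0
    ys,xs=np.nonzero(red); return ys.min(),[(r,xs[ys==r].min(),xs[ys==r].max()) for r in(165,180,200,220,240)]
p=viewer.grab_frame("wrist"); print("now",redtop(p["pixels"]))
print("before",redtop(cv2.cvtColor(cv2.imread("pics/w2.png"),cv2.COLOR_BGR2RGB)))
```

```text
[ 511.60742002 -268.46429301  199.56292046] [ 1.79946705e+02 -6.47961946e-02  1.65145972e+02] [ 0.95071529 -0.24616106 -1.254242  ]
now (np.int64(161), [(165, np.int64(297), np.int64(338)), (180, np.int64(295), np.int64(339)), (200, np.int64(296), np.int64(339)), (220, np.int64(295), np.int64(339)), (240, np.int64(295), np.int64(339))])
before (np.int64(161), [(165, np.int64(297), np.int64(338)), (180, np.int64(295), np.int64(339)), (200, np.int64(296), np.int64(339)), (220, np.int64(295), np.int64(340)), (240, np.int64(295), np.int64(339))])
```

The puller has not slipped in the grip. Descending to a checkpoint above the forks.

Call:
apply_moves --delta_pos '[[0, -0.008, -0.25], [0, -0.008, -0.5], [0, -0.008, -0.75], [0, -0.008, -0.9], [0, -0.008, -0.9], [0, -0.008, -0.9], [0, -0.008, -0.9], [0, -0.008, -0.9]]' --rot '[[0, 0, 0], [0, 0, 0], [0, 0, 0], [0, 0, 0], [0, 0, 0], [0, 0, 0], [0, 0, 0], [0, 0, 0]]' --hand '[0.1, 0.1, 0.1, 0.1, 0.1, 0.1, 0.1, 0.1]'

```text
time_s: 23.1
ee_pos: [513.0, -271.1, 93.9]
ee_rot: [-180.0, 0.2, 165.1]
force: [0.7, 0.6, -1.9]
gripper_width: 23.8
gripper_force: 45.0
```

Call:
apply_moves --delta_pos '[[0, 0, 0], [0, 0, 0], [0, 0, 0], [0, 0, 0]]' --rot '[[0, 0, 0], [0, 0, 0], [0, 0, 0], [0, 0, 0]]' --hand '[0.1, 0.1, 0.1, 0.1]'

```text
time_s: 23.43
ee_pos: [511.9, -271.0, 92.4]
ee_rot: [-180.0, 0.0, 165.1]
force: [0.3, -0.1, -0.8]
gripper_width: 23.1
gripper_force: 45.0
```

Call:
apply_moves --delta_pos '[[0, 0.01, 0], [0, 0.01, -0.08], [0, 0.01, -0.16], [0, 0.01, -0.24], [0, 0.01, -0.32], [0, 0.01, -0.38], [0, 0.01, -0.43], [0, 0.01, -0.46], [0, 0.01, -0.48], [0, 0.01, -0.48]]' --rot '[[0, 0, 0], [0, 0, 0], [0, 0, 0], [0, 0, 0], [0, 0, 0], [0, 0, 0], [0, 0, 0], [0, 0, 0], [0, 0, 0], [0, 0, 0]]' --hand '[0.1, 0.1, 0.1, 0.1, 0.1, 0.1, 0.1, 0.1, 0.1, 0.1]'

```text
time_s: 24.27
ee_pos: [511.8, -269.7, 34.3]
ee_rot: [180.0, 0.0, 165.1]
force: [-0.7, 0.2, -1.2]
gripper_width: 23.9
gripper_force: 45.0
```

Call:
apply_moves --delta_pos '[[0, 0, 0], [0, 0, 0], [0, 0, 0], [0, 0, 0]]' --rot '[[0, 0, 0], [0, 0, 0], [0, 0, 0], [0, 0, 0]]' --hand '[0.1, 0.1, 0.1, 0.1]'

```text
time_s: 24.6
ee_pos: [511.9, -269.7, 34.5]
ee_rot: [-180.0, 0.0, 165.1]
force: [-0.3, 0.4, -1.5]
gripper_width: 23.5
gripper_force: 45.0
```

Within 0.6 mm of the rest pose. I lower the last bit, open gradually and back straight up.

Call:
apply_moves --delta_pos '[[0, 0, -0.005], [0, 0, -0.005], [0, 0, -0.005], [0, 0, -0.005], [0, 0, -0.005], [0, 0, -0.005], [0, 0, -0.005], [0, 0, -0.005], [0, 0, -0.005], [0, 0, -0.005]]' --rot '[[0, 0, 0], [0, 0, 0], [0, 0, 0], [0, 0, 0], [0, 0, 0], [0, 0, 0], [0, 0, 0], [0, 0, 0], [0, 0, 0], [0, 0, 0]]' --hand '[0.1, 0.1, 0.3, 0.4, 0.5, 0.7, 0.9, 0.9, 0.9, 0.9]'

```text
time_s: 25.43
ee_pos: [511.7, -269.7, 33.7]
ee_rot: [180.0, -0.0, 165.1]
force: [0.3, -0.6, 0.7]
gripper_width: 70.8
gripper_force: 0.0
```

Call:
apply_moves --delta_pos '[[0, 0, 0], [0, 0, 0], [0, 0, 0], [0, 0, 0], [0, 0, 0.1], [0, 0, 0.3], [0, 0, 0.6], [0, 0, 0.9], [0, 0, 1], [0, 0, 1]]' --rot '[[0, 0, 0], [0, 0, 0], [0, 0, 0], [0, 0, 0], [0, 0, 0], [0, 0, 0], [0, 0, 0], [0, 0, 0], [0, 0, 0], [0, 0, 0]]' --hand '[0.9, 0.9, 0.9, 0.9, 0.9, 0.9, 0.9, 0.9, 0.9, 0.9]'

```text
time_s: 26.27
ee_pos: [513.9, -270.8, 158.0]
ee_rot: [-179.9, 0.5, 165.1]
force: [0.0, -0.1, 0.2]
gripper_width: 81.8
gripper_force: 0.0
```

Call:
apply_moves --delta_pos '[[-0.1, 0, 0.3], [-0.3, 0.2, 0.5], [-0.6, 0.5, 0.5], [-0.8, 0.8, 0.5], [-1, 1, 0.5], [-1, 1, 0.5], [-1, 1, 0.5]]' --rot '[[0, 0, 0], [0, 0, 0], [0, 0, 0], [0, 0, 0], [0, 0, 0], [0, 0, 0], [0, 0, 0]]' --hand '[0.9, 0.9, 0.9, 0.9, 0.9, 0.9, 0.9]'

```text
time_s: 26.85
ee_pos: [389.7, -148.2, 212.9]
ee_rot: [180.0, -0.1, 165.2]
force: [0.1, 0.6, -0.3]
gripper_width: 82.1
gripper_force: 0.0
```

Run:
```python
from h import *
s=env.state(); print(s["ee_pos"],s["force"],s["time_s"])
P={n:viewer.grab_frame(n) for n in("side","top")}
for n in P: print(n,[(q,np.round(r["position"],1).tolist()) for q in("puller","puller_tip") for r in spotter.landmark_of(P[n],q)[:1]])
a=P["top"]["pixels"][130:250,260:440]; b=P["side"]["pixels"][130:310,300:450]
save({"pixels":np.hstack([cv2.resize(a,(600,400),interpolation=2)[:, :],cv2.resize(b,(200*2,400),interpolation=2)])[:, :800] if 0 else np.hstack([cv2.resize(a,(420,280)),cv2.resize(b,(334,400))[:280] if 0 else cv2.resize(b,(234,280))])},"f.png")
```

```text
[ 389.68732088 -148.16140845  212.87806837] [ 0.09868933  0.58548865 -0.26947681] 26.85
side [('puller', [400.4, 265.8]), ('puller_tip', [434.4, 254.5])]
top [('puller', [411.1, 210.0]), ('puller_tip', [417.4, 177.0])]
```

View pics/f.png

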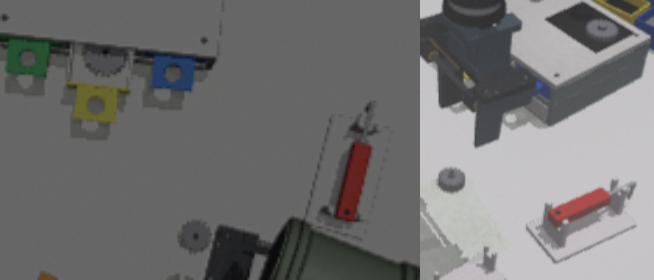

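The puller lies in its stand again, with the handle at crop (353,180) and the hook forward at (370,105). The yellow tray stays drawn out at (95,105), and green and blue are where they were. One number check against the first picture, then I hand in.

Run:
```python
from h import *
def red(p,px):
    hsv=cv2.cvtColor(px,cv2.COLOR_RGB2HSV); m=((hsv[...,0]<8)|(hsv[...,0]>172))&(hsv[...,1]>130); m[:180]=0;m[240:]=0;m[:,:390]=0;m[:,430:]=0
    ys,xs=np.nonzero(m); w=np.array([toworld(p,(x,y),58)[:2] for x,y in zip(xs,ys)]); v=np.linalg.svd(w-w.mean(0),full_matrices=False)[2][0]
    return w.mean(0),np.degrees(np.arctan(v[1]/v[0]))
p=viewer.grab_frame("top"); a=red(p,p["pixels"]); b=red(p,cv2.cvtColor(cv2.imread("pics/top.png"),cv2.COLOR_BGR2RGB)); print(a,b)
if np.linalg.norm(a[0]-b[0])<3: print(env.job_done())
```

```text
(array([ 508.48639073, -268.77350761]), np.float64(-15.007720086994025)) (array([ 509.05701512, -269.05699259]), np.float64(-15.252834026606118))
the job is handed in; nothing more can be done
None
```

The job is handed in: the yellow tray was drawn out to its stop and leaned on at about 9.6 N (highest wrist reading 10.2 N), then unhooked and left out, and the puller is back in its stand within about 1 mm of where it lay.

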